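Close the tube shaker and lock its toggle clamp

TASK

Make the tube shaker ready to run: push its raised hold-down plate all the way down onto the tubes, then press the handle of the toggle clamp down past its dead point until it snaps into lock and holds the plate. Only push with the fingertips: do not raise the plate any further and do not pick anything up, and leave the other things on the bench standing where they are.

Things in the scene. Friction and masses are not known exactly. Their poses are not given: they have to be found in the camera images.
- shaker: Tube shaker, fixed: white housing 270 x 210 mm, aluminium platform on top 107 mm above the bench. Origin on the bench below its middle; x points from the operator's side (panel, toggle clamp) to the plate's hinge at the back, y left, z up. On the platform, front to back on the centre line: riser with steel toggle clamp, block of 24 capped tubes, hinge of the hold-down plate.
- hold_plate (a joint): Angle of the hold-down plate: 0 when it lies flat on the tubes (its stop), growing as it is raised; it starts between 0.65 and 0.95 rad. A stiff hinge keeps it wherever it is left; about 2 to 6 N at 90 mm from the hinge pushes it down.
- plate_hinge (a point): Hinge line of the hold-down plate, midway along it: 122 mm behind the shaker's origin and 161 mm above the bench. The axes turn with the plate: when it is shut they are parallel to the shaker's.
- plate_front (a point): Middle of the plate's front edge on its upper face, 134 mm from the hinge line. The plate is aluminium, 150 mm wide (75 mm either side), 5 mm thick, with a black rubber pad below and two 4 mm high ribs on top, 58 mm left and right of the middle. Shut, its upper face lies level 163 mm above the bench.
- toggle_link (a joint): Angle of the link between the clamp's base and its handle: 0 with the clamp open (as it starts), growing as the handle is pushed down. The rubber foot meets the plate at about 1.08 rad, the dead point is at 1.32 rad and the locked stop at 1.45 rad.
- handle_push (a point): Point to push: top of the clamp's black rubber grip (round, 17 mm thick, 93 mm long), 21 mm from its end. Open, the grip slants up 60 deg towards shaker -x, this point 114 mm in front of the shaker's origin, 310 mm up; it sinks almost straight to 133 mm in front, 214 mm up when locked, always on the centre line. The way below is free. Axes parallel to the shaker's when locked.
- handle_tip (a point): Round end of the same grip, on its axis. Pushing the grip down takes 1 to 4 N at first, then up to about 10 N from where the foot meets the plate (push point 261 mm up) to the dead point (234 mm up); past it the handle snaps down the last 20 mm by itself. Let go before the dead point, it springs back to about 260 mm and is not locked.
- toggle_arm: Holding arm of the clamp, 62 mm long, with a rubber-footed spindle. Origin on its pivot, 45 mm in front of the shaker's origin, 187 mm above the bench. Upright while the clamp is open (top 253 mm above the bench, spindle towards the plate, reaching to 20 mm in front of the shaker's origin); swings down onto the plate's front edge as the handle goes down.
- tip_box: Loose bystander: pipette-tip box, 122 x 84 x 66 mm, origin under its centre.
- tube_rack: Loose bystander: white rack with capped tubes, 100 x 54 x 68 mm, origin under its centre.
- reagent_bottle: Loose bystander: brown bottle, 64 mm across, 145 mm tall, origin under its centre.
- tube50: Loose bystander: slim white tube standing on its foot, 34 mm across, 116 mm tall, origin under its centre.
- beaker: Loose bystander: glass beaker, 68 mm across, 80 mm tall, origin under its centre.
- timer: Loose bystander: flat timer lying on the bench, 62 x 62 x 16 mm, origin under its centre.
- marker: Loose bystander: marker pen lying on the bench, 130 x 14 mm, origin under its middle.

How it is judged:
By the outcome, as a careful person would: the job done as asked, in the order asked, and still so for the second after the job is handed in, with the robot touching nothing.
It also fails if it takes over 45 s, if anything falls off the work surface, if the arm or the gripper's body presses on something with over 40 N, if the wrist force passes 120 N, or if a joint passes its speed limit or range.

ROBOT

A 6-joint arm with a two-finger parallel gripper is mounted at the origin on the work surface. World frame = base frame: x ahead of the robot, y to its left, z up, the work surface at z = 0. Lengths are in m, angles in degrees, forces in N, time in s.
With the tool pointing down it reaches from about 0.35 to 0.875 m from the base axis. Payload 4.2 kg.
Tool frame: the origin (TCP) lies between the finger pads; the fingertips stand 25 mm ahead of it and the grasp point (between the pads) lies 6 mm ahead of it (r.tips_ahead is the distance from the TCP to the fingertips, in m); z points along the fingers, y is the direction in which the jaws open and shut (so a half turn about z gives the same grasp; the last joint's range is limited). The gripper opens to 87 mm and grips with 3 to 60 N. Pads are 19 mm wide; open, the fingers measure 117 mm over their backs; the gripper's body (75 mm by 190 mm) begins 51 mm behind the grasp point.
Start: joints at [-53.594, 22.042, 0.453, 0, -68.411, -14.817], TCP at [0.23, -0.581, 0.248] pointing down, gripper open.
Joint ranges: [-179.83, 179.83], [-69.29, 118.12], [-61.27, 80.66], [-181.25, 117.63], [-171.15, -9.14], [-177.46, 177.46]. Speed limits (degrees/s): [159.86, 159.86, 180, 180, 180, 180].

INTERFACE

Orientations are given as a 3x3 rotation matrix whose columns are the frame's x, y, z axes.
In Python, from station import r, vision, finish_job gives the robot as it stands.
- The arm moves only by the shell command python3 -m jog 'ROWS'. ROWS is a JSON object of lists of equal length, an entry for each row: "rot": the turn, a rotation vector about the world's x, y, z in degrees, a list of three; "delta_pos": the shift along the world's x, y, z in mm, a list of three; "grip": the opening in per cent of the stroke, from 0 (shut) to 100 (fully open). A call has 1 to 10 rows; each row shifts and turns the commanded pose from where the row before left it; what a row does not reach is not made up. A row lasts 1/12 s, in which the tool goes at most 41.7 mm and 7.16 degrees, less where a joint would pass 70% of its speed; a pose out of reach is approached as far as the arm can. A call with a gripper value outside its range is refused whole. The fingers move at their own pace and stop on an object; the grip force is fixed at half the most. Time passes only in rows, so rows that do not move let the fingers close. It gives the time, the measured TCP pose, the force and the opening at its end, in the units of the state.
- r.sense(): the state, without advancing time (a new reading comes with each control period).
- vision.capture(name): name is "side" or "top"; returns a dict with "frame" (420x560x3 uint8, red, green, blue), "K" (3x3 intrinsics, pixels), "xyz" and "orientation" of the camera in the world. Camera axes: x right, y up, looking along -z (the intrinsics and any distortion apply to the point x, -y, -z); pixel columns grow to the right and rows downward; lengths in m; the calibration is good to about 2 mm. A picture is of the moment at which its call begins. There is no depth.
- finish_job(): hands the job in, once; it reports no verdict.
The state is a dict: "time_s": time; "joints": joint angles; "joint_velocities": joint speeds; "effort": joint torques, N m; "tcp_pos": TCP position; "ee_rot": TCP orientation; "wrist_force": force on the tool from outside, world axes, zero at the start; "moment": the same for the moment, N m; "gripper_width": opening from 0.0 (shut) to 1.0 (fully open).
Only numpy, scipy, OpenCV 4.12 (cv2) and the standard library are available. Lean on these libraries where they do the work, as an engineer would, in place of code of your own. Each camera call takes 0.05 s, during which the arm holds its last target. There are 200 camera calls.

## Working session

There is one attempt and no reset: what is moved stays moved. The work goes in short steps, Python scripts to look and compute and a shell command to move; the robot and the scene stay as the last step left them, time stands still between calls to the robot, and variables do not carry over. Pictures are saved under pics/ and viewed, about 8 in all and at most 12, crops included, and the job is handed in when it is done.

```bash
mkdir -p pics; ls
python3 - <<'E'
from station import r,vision
import cv2,numpy as np
np.set_printoptions(precision=4,suppress=True)
for n in("side","top"):
    c=vision.capture(n);cv2.imwrite(f"pics/{n}0.png",cv2.resize(c["frame"][:,:,::-1],(800,600),interpolation=cv2.INTER_CUBIC))
    print(n,c["K"],c["xyz"],c["orientation"],[k for k in c])
s=r.sense();print(s["time_s"],s["tcp_pos"],s["ee_rot"],s["gripper_width"],r.tips_ahead)
E
```

```text
pics
side [[390.614    0.     283.8312]
 [  0.     390.614  210.2982]
 [  0.       0.       1.    ]] [0.1951 0.5801 0.7377] [[-0.8168  0.3604 -0.4505]
 [-0.5768 -0.528   0.6233]
 [-0.0132  0.7689  0.6392]] ['frame', 'K', 'xyz', 'orientation']
top [[541.758    0.     285.7511]
 [  0.     541.758  212.9226]
 [  0.       0.       1.    ]] [0.4367 0.023  1.5941] [[-0.0268  0.995  -0.0958]
 [-0.9994 -0.029  -0.0214]
 [-0.0241  0.0951  0.9952]] ['frame', 'K', 'xyz', 'orientation']
0.1 [ 0.2298 -0.5807  0.2466] [[-0.9299 -0.3678 -0.0008]
 [-0.3678  0.9299  0.0018]
 [ 0.0001  0.002  -1.    ]] 1.0011262136875314 0.025
```

View pics/side0.png

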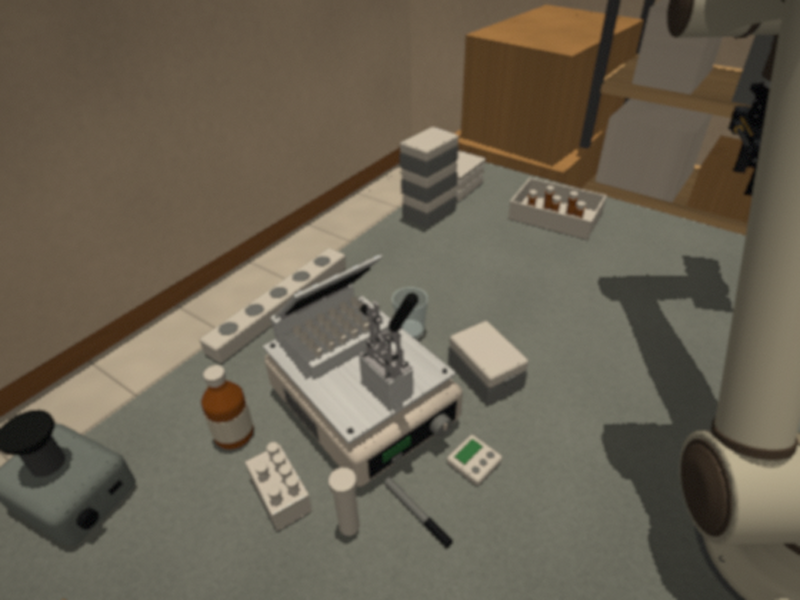

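View pics/top0.png

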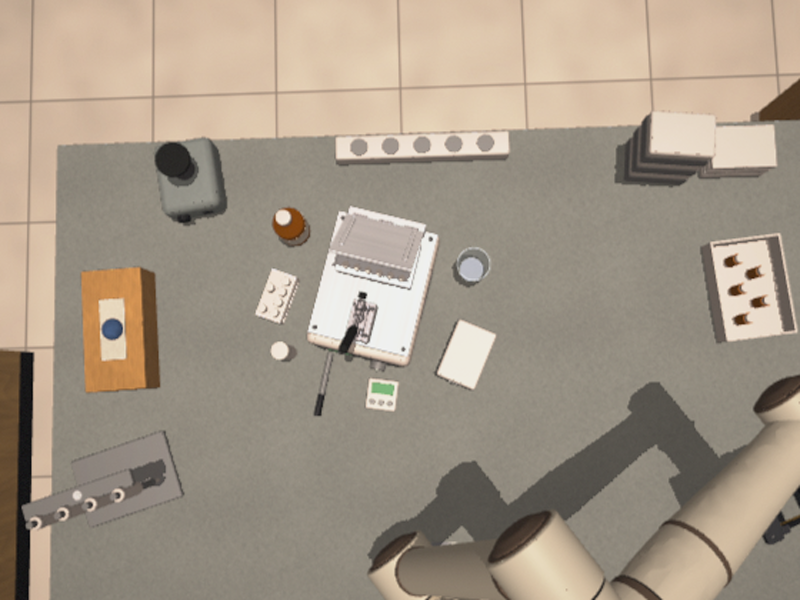

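The side view shows the raised plate around (335,290) and the open clamp around (385,340), with its handle up at (405,310). The top view shows the shaker around (375,285), yawed slightly. I'll take enlarged crops next.

Run:
```python
from station import vision
import cv2,numpy as np
a=vision.capture("top")["frame"][:,:,::-1][135:275,205:325]
b=vision.capture("side")["frame"][:,:,::-1][170:340,180:330]
cv2.imwrite("pics/t1.png",cv2.resize(a,None,fx=4.2,fy=4.2,interpolation=cv2.INTER_CUBIC))
cv2.imwrite("pics/s1.png",cv2.resize(b,None,fx=3.5,fy=3.5,interpolation=cv2.INTER_CUBIC))
```

```text
(no output)
```

View pics/t1.png

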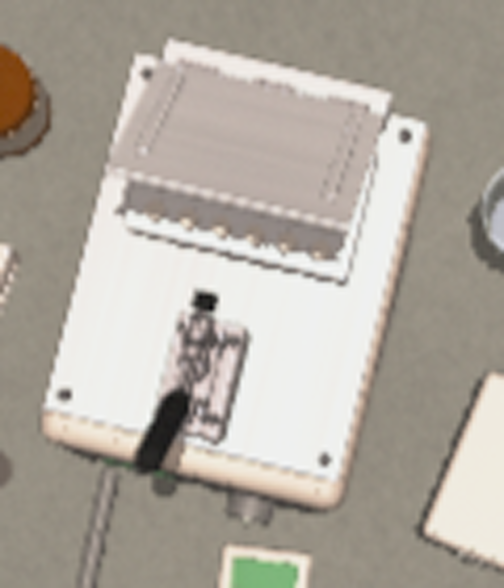

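View pics/s1.png

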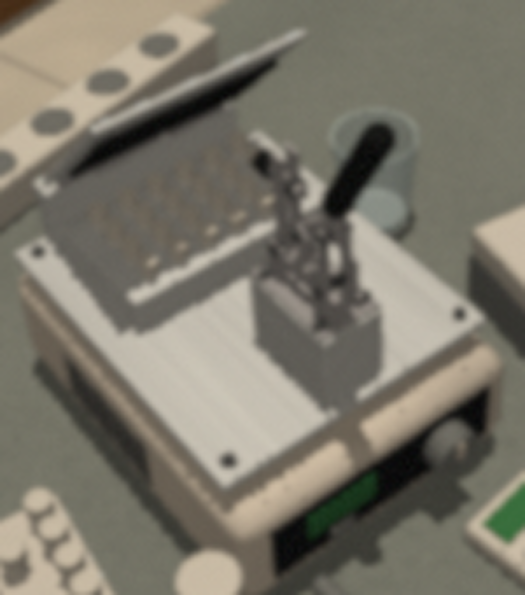

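Top crop: the platform screws are at (147,74), (405,136), (65,395) and (325,460), and the plate's front edge runs from (110,170) to (350,222). Side crop: screws at (38,251), (228,461) and (459,314), grip end near (380,135).

```bash
cat > h.py <<'E'
import numpy as np
from station import r,vision
def proj(c,P):
    p=(np.atleast_2d(P)-c["xyz"])@np.array(c["orientation"]); K=c["K"]
    return np.c_[K[0,0]*p[:,0]/-p[:,2]+K[0,2], K[1,1]*p[:,1]/p[:,2]+K[1,2]]
def ray(c,uv,z):
    K=np.array(c["K"]); uv=np.atleast_2d(uv)
    d=np.c_[(uv[:,0]-K[0,2])/K[0,0],-(uv[:,1]-K[1,2])/K[1,1],-np.ones(len(uv))]@np.array(c["orientation"]).T
    o=np.array(c["xyz"]); return o+d*((z-o[2])/d[:,2])[:,None]
E
python3 - <<'E'
from h import *
np.set_printoptions(precision=4,suppress=True)
t=vision.capture("top");s=vision.capture("side")
ft=lambda q:np.array(q)/4.2+[205,135]-.4
fs=lambda q:np.array(q)/3.5+[180,170]-.4
T=ray(t,ft([(147,74),(405,136),(65,395),(325,460)]),.107);print("top screws BL BR FL FR\n",T)
S=ray(s,fs([(38,251),(228,461),(459,314)]),.107);print("side BL FL FR\n",S)
o=T.mean(0);y=(T[0]-T[2]+T[1]-T[3]);yaw=np.arctan2(y[1],y[0]);print("o",o,"yaw",np.degrees(yaw),"sizes",np.linalg.norm(T[0]-T[2]),np.linalg.norm(T[0]-T[1]))
o2=(S[0]+S[2])/2;print("side o",o2,"yaw",np.degrees(np.arctan2(*(S[0]-S[1])[1::-1])))
o=(o+o2)/2;o[2]=0
R=np.array([[np.cos(yaw),-np.sin(yaw),0],[np.sin(yaw),np.cos(yaw),0],[0,0,1]])
W=lambda p:o+np.atleast_2d(p)@R.T
for nm,c,inv in(("top",t,lambda p:(p+.4-[205,135])*4.2),("side",s,lambda p:(p+.4-[180,170])*3.5)):
    print(nm,"handle push",inv(proj(c,W([-.114,0,.310]))))
    for a in(.65,.75,.85,.95):
        f=[.122-.134*np.cos(a)-.002*np.sin(a)*-1*1,0,.161+.134*np.sin(a)+.002*np.cos(a)]
        print(a,"plate front L,M,R",inv(proj(c,W([[f[0],k,f[2]] for k in(.075,0,-.075)]))).round(0).tolist())
E
```

```text
top screws BL BR FL FR
 [[0.7539 0.1794 0.107 ]
 [0.7068 0.0092 0.107 ]
 [0.5416 0.2374 0.107 ]
 [0.4942 0.0677 0.107 ]]
side BL FL FR
 [[0.7534 0.1788 0.107 ]
 [0.5411 0.2384 0.107 ]
 [0.4939 0.069  0.107 ]]
o [0.6241 0.1234 0.107 ] yaw -15.32811774037042 sizes 0.22013087707916051 0.17664753583605225
side o [0.6236 0.1239 0.107 ] yaw -15.689343559998607
top handle push [[160.9865 415.743 ]]
0.65 plate front L,M,R [[105.0, 182.0], [226.0, 211.0], [347.0, 240.0]]
0.75 plate front L,M,R [[106.0, 165.0], [228.0, 194.0], [350.0, 224.0]]
0.85 plate front L,M,R [[109.0, 147.0], [231.0, 176.0], [354.0, 205.0]]
0.95 plate front L,M,R [[111.0, 127.0], [234.0, 156.0], [358.0, 186.0]]
side handle push [[346.8853 120.167 ]]
0.65 plate front L,M,R [[99.0, 155.0], [210.0, 102.0], [311.0, 53.0]]
0.75 plate front L,M,R [[89.0, 134.0], [200.0, 81.0], [302.0, 33.0]]
0.85 plate front L,M,R [[78.0, 113.0], [189.0, 61.0], [291.0, 14.0]]
0.95 plate front L,M,R [[66.0, 93.0], [178.0, 42.0], [280.0, -4.0]]
```

Run:
```python
from h import *
np.set_printoptions(precision=4,suppress=True)
t=vision.capture("top");s=vision.capture("side")
ft=lambda q:np.array(q)/4.2+[205,135]-.4
fs=lambda q:np.array(q)/3.5+[180,170]-.4
y=np.radians(-15.45);R=np.array([[np.cos(y),-np.sin(y),0],[np.sin(y),np.cos(y),0],[0,0,1]]);o=np.array([.624,.1237,0])
def tri(a,b):
    A=[];B=[]
    for c,p in((t,ft(a)),(s,fs(b))):
        d=ray(c,p,0)[0]-c["xyz"];d/=np.linalg.norm(d);M=np.eye(3)-np.outer(d,d);A.append(M);B.append(M@c["xyz"])
    x=np.linalg.lstsq(np.vstack(A),np.hstack(B),rcond=None)[0]
    print(x,"shaker:",(x-o)@R,"resid",[np.linalg.norm(m@x-b) for m,b in zip(A,B)])
tri((150,458),(380,137)); tri((182,392),(336,203)); tri((205,300),(265,160))
inv={"t":lambda p:(p+.4-[205,135])*4.2,"s":lambda p:(p+.4-[180,170])*3.5}
W=lambda p:o+np.atleast_2d(p)@R.T
for P in([-.114,0,.31],[-.1165,0,.324],[-.045,0,.187],[-.02,0,.24]): print(P,inv["t"](proj(t,W(P))),inv["s"](proj(s,W(P))))
```

```text
[0.4898 0.1599 0.3145] shaker: [-0.139  -0.0009  0.3145] resid [np.float64(0.00022357152048678309), np.float64(0.00022357152048608776)]
[0.5303 0.147  0.2409] shaker: [-0.0965 -0.0025  0.2409] resid [np.float64(0.0019111113712010801), np.float64(0.001911111371200889)]
[0.5876 0.1337 0.2342] shaker: [-0.0377 -0.      0.2342] resid [np.float64(0.00015982633121535642), np.float64(0.0001598263312146587)]
[-0.114, 0, 0.31] [[160.5088 415.4277]] [[346.2694 120.3126]]
[-0.1165, 0, 0.324] [[156.8299 418.3264]] [[348.8273 100.5557]]
[-0.045, 0, 0.187] [[208.2613 319.2294]] [[277.3409 227.3517]]
[-0.02, 0, 0.24] [[211.2357 270.2097]] [[246.3861 137.0288]]
```

```bash
cat >> h.py <<'E'
y=np.radians(-15.45);R=np.array([[np.cos(y),-np.sin(y),0],[np.sin(y),np.cos(y),0],[0,0,1]]);o=np.array([.624,.1237,0])
W=lambda p:o+np.atleast_2d(p)@R.T
E
python3 - <<'E'
from h import *
import cv2
np.set_printoptions(precision=4,suppress=True)
t=vision.capture("top");s=vision.capture("side")
im=[]
for c,(u,v,w,h,k) in((t,(205,135,120,140,4)),(s,(180,170,150,150,3.7))):
    a=cv2.resize(c["frame"][v:v+h,u:u+w,::-1],None,fx=k,fy=k,interpolation=cv2.INTER_CUBIC).copy()
    f=lambda P:[tuple(int(i) for i in q) for q in (proj(c,W(P))+.5-[u,v])*k]
    al=.745
    pl=[[.122-r_*np.cos(al)+.002*np.sin(al),k_,.161+r_*np.sin(al)+.002*np.cos(al)] for r_,k_ in((.134,.075),(.134,-.075),(0,-.075),(0,.075))]
    cv2.polylines(a,[np.array(f(pl))],True,(0,0,255),1)
    cv2.polylines(a,[np.array(f([[x,y_,.107] for x,y_ in((.135,.105),(.135,-.105),(-.135,-.105),(-.135,.105))]))],True,(0,255,0),1)
    for P,col in(([-.114,0,.31],(255,0,0)),([-.132,0,.324],(255,0,255)),([-.02,0,.24],(0,200,255)),([-.045,0,.187],(255,255,0))): cv2.circle(a,f(P)[0],4,col,-1)
    im.append(cv2.copyMakeBorder(a,0,max(0,560-a.shape[0]),0,0,cv2.BORDER_CONSTANT)[:560])
m=np.hstack(im)
print(m.shape);cv2.imwrite("pics/ov.png",cv2.resize(m,(800,int(800*m.shape[0]/m.shape[1]))))
E
```

```text
(560, 1035, 3)
```

View pics/ov.png

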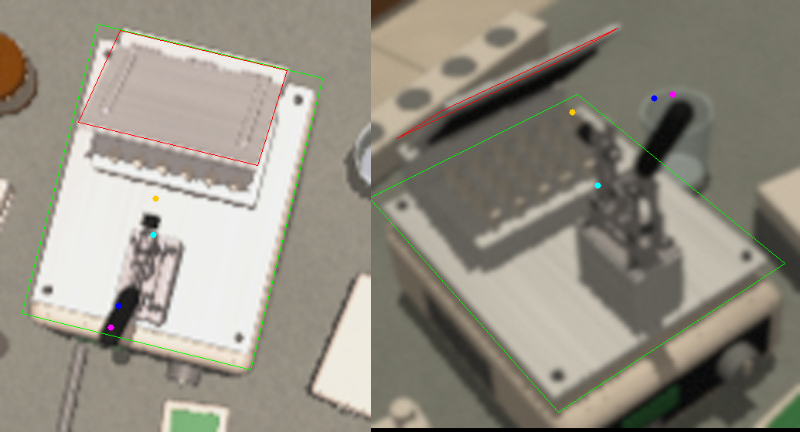

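The overlay shows that the screw centre isn't the origin. The clamp and the plate's back edge both sit about 12 mm closer to the front, so I'll triangulate the plate corners to check.

Run:
```python
from h import *
from scipy.optimize import least_squares
np.set_printoptions(precision=4,suppress=True)
t=vision.capture("top");s=vision.capture("side")
ft=lambda q:np.array(q)/4.2+[205,135]-.4
fs=lambda q:np.array(q)/3.5+[180,170]-.4
def tri(a,b):
    A=[];B=[]
    for c,p in((t,ft(a)),(s,fs(b))):
        d=ray(c,p,0)[0]-c["xyz"];d/=np.linalg.norm(d);M=np.eye(3)-np.outer(d,d);A.append(M);B.append(M@c["xyz"])
    x=np.linalg.lstsq(np.vstack(A),np.hstack(B),rcond=None)[0]
    print("shaker:",(x-o)@R,"resid",np.linalg.norm(A[0]@x-B[0]))
tri((350,222),(303,33));tri((110,170),(92,130))
# base housing: ground-level/top edge points
def f(p,dbg=0):
    d,al=p;e=[]
    for c,g,L in((t,ft,{.075:(110,170),-.075:(352,222)}),(s,fs,{-.075:(304,33)})):
        for k,q in L.items():
            P=[.122+d-.134*np.cos(al)+.002*np.sin(al),k,.161+.134*np.sin(al)+.002*np.cos(al)]
            e+=list((proj(c,W(P))[0]-g(q)))
    return np.array(e)
q=least_squares(f,[0,.75]);print(q.x,q.fun)
for d in(0,-.006,-.012,-.018):
    q=least_squares(lambda a:f([d,a[0]]),[.75]);print(d,q.x,q.fun)
```

```text
shaker: [ 0.0257 -0.0753  0.2539] resid 0.0008464766656381163
shaker: [0.0229 0.0726 0.2566] resid 0.0010236863914318095
[-0.0013  0.7535] [-0.9441 -0.9269 -0.5357  0.746  -0.4286  0.2091]
0 [0.7444] [-0.8552 -1.0403 -0.4855  0.6225 -0.538   0.4526]
-0.006 [0.7867] [-1.2595 -0.5352 -0.7122  1.1738 -0.0466 -0.6757]
-0.012 [0.8291] [-1.64   -0.0862 -0.9214  1.667   0.4004 -1.7901]
-0.018 [0.8717] [-1.9965  0.3085 -1.1134  2.1041  0.804  -2.8852]
```

Plate: about 0.75 rad, front edge at shaker x≈+0.025 and z≈0.255. The given plate geometry fits with the origin at (0.624, 0.124) and yaw −15.4°. The clamp measures about 11 mm further forward than stated, which is still within a comfortable push zone. Next I raise, shut the fingers and turn to the shaker's yaw.

```bash
python3 -m jog '{"delta_pos":[[0,0,34],[0,0,34],[0,0,34],[0,0,34],[0,0,34],[20,35,0],[20,35,0],[20,35,0],[20,35,0],[20,35,0]],"rot":[[0,0,-6],[0,0,-6],[0,0,-6],[0,0,-6],[0,0,-6],[0,0,-7],[0,0,0],[0,0,0],[0,0,0],[0,0,0]],"grip":[0,0,0,0,0,0,0,0,0,0]}'
python3 -m jog '{"delta_pos":[[22,34,0],[22,34,0],[22,34,0],[22,34,0],[22,34,0],[22,34,0],[22,34,0],[22,34,0],[22,34,0],[22,34,0]],"rot":[[0,0,0],[0,0,0],[0,0,0],[0,0,0],[0,0,0],[0,0,0],[0,0,0],[0,0,0],[0,0,0],[0,0,0]],"grip":[0,0,0,0,0,0,0,0,0,0]}'
```

```text
time_s: 1.43
tcp_pos: [0.3301, -0.4049, 0.4177]
ee_rot: [[-0.964, 0.265, 0.0], [0.265, 0.964, -0.0], [-0.001, -0.0, -1.0]]
wrist_force: [0.8, -0.3, 0.9]
gripper_width: 0.328
time_s: 2.27
tcp_pos: [0.5503, -0.0646, 0.418]
ee_rot: [[-0.965, 0.264, 0.001], [0.264, 0.965, 0.0], [-0.001, 0.0, -1.0]]
wrist_force: [0.2, -0.7, 0.1]
gripper_width: 0.006
```

```bash
python3 -m jog '{"delta_pos":[[20,30,0],[20,30,0],[20,30,0],[20,30,0],[20,30,0],[17,26,0],[0,0,-30],[0,0,-30],[0,0,-30],[0,0,-30]],"rot":[[0,0,0],[0,0,0],[0,0,0],[0,0,0],[0,0,0],[0,0,0],[0,0,0],[0,0,0],[0,0,0],[0,0,0]],"grip":[0,0,0,0,0,0,0,0,0,0]}'
python3 - <<'E'
from h import *
import cv2
t=vision.capture("top")["frame"][125:285,190:340,::-1];s=vision.capture("side")["frame"][110:340,150:345,::-1]
a=cv2.resize(t,(375,400),interpolation=cv2.INTER_CUBIC);b=cv2.resize(s,(400,472),interpolation=cv2.INTER_CUBIC)
a=cv2.copyMakeBorder(a,0,72,0,0,cv2.BORDER_CONSTANT);cv2.imwrite("pics/p1.png",np.hstack([a,b]))
E
```

```text
time_s: 3.1
tcp_pos: [0.6667, 0.1098, 0.2961]
ee_rot: [[-0.965, 0.264, 0.0], [0.264, 0.965, 0.0], [-0.0, 0.0, -1.0]]
wrist_force: [0.0, -0.2, -0.4]
gripper_width: 0.006
```

View pics/p1.png

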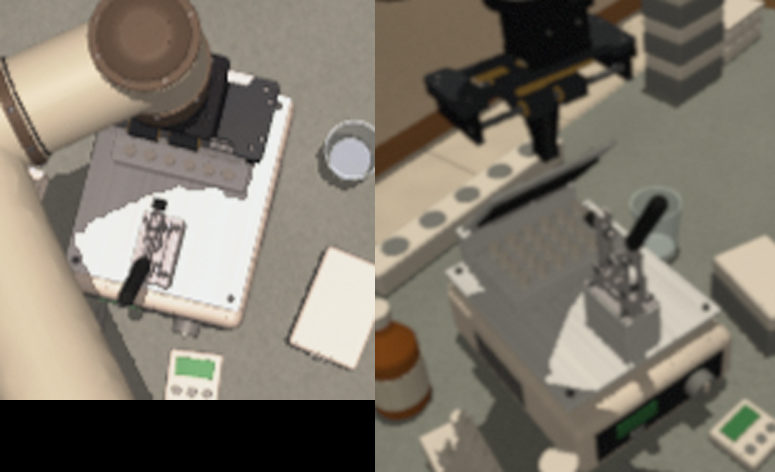

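The side view shows the shut fingertips at (545,155) over the middle of the plate, with the body's long side parallel to the hinge and clear of the clamp. I'll push down.

```bash
python3 -m jog '{"delta_pos":[[0,0,-10],[0,0,-10],[0,0,-10],[0,0,-10],[0,0,-10],[0,0,-10],[0,0,-10],[0,0,-10],[0,0,-8],[0,0,-6]],"rot":[[0,0,0],[0,0,0],[0,0,0],[0,0,0],[0,0,0],[0,0,0],[0,0,0],[0,0,0],[0,0,0],[0,0,0]],"grip":[0,0,0,0,0,0,0,0,0,0]}'
python3 -m jog '{"delta_pos":[[0,0,-4],[0,0,-4],[0,0,-3],[0,0,-2]],"rot":[[0,0,0],[0,0,0],[0,0,0],[0,0,0]],"grip":[0,0,0,0]}'
```

```text
time_s: 4.03
tcp_pos: [0.6658, 0.1094, 0.2019]
ee_rot: [[-0.964, 0.265, -0.003], [0.265, 0.964, -0.0], [0.003, -0.001, -1.0]]
wrist_force: [-3.1, 0.3, 3.6]
gripper_width: 0.005
time_s: 4.37
tcp_pos: [0.6664, 0.1094, 0.1899]
ee_rot: [[-0.964, 0.264, -0.001], [0.264, 0.964, -0.0], [0.001, -0.001, -1.0]]
wrist_force: [-2.0, 0.9, 3.1]
gripper_width: 0.007
```

```bash
python3 -m jog '{"delta_pos":[[0,0,-2],[0,0,-1],[0,0,0]],"rot":[[0,0,0],[0,0,0],[0,0,0]],"grip":[0,0,0]}'
python3 -m jog '{"delta_pos":[[0,0,-1],[0,0,0]],"rot":[[0,0,0],[0,0,0]],"grip":[0,0]}'
```

```text
time_s: 4.62
tcp_pos: [0.6666, 0.1094, 0.1885]
ee_rot: [[-0.964, 0.264, -0.0], [0.264, 0.964, -0.0], [-0.0, -0.0, -1.0]]
wrist_force: [-4.1, -0.1, 5.9]
gripper_width: 0.007
time_s: 4.78
tcp_pos: [0.6666, 0.1094, 0.1884]
ee_rot: [[-0.965, 0.264, 0.001], [0.264, 0.965, -0.0], [-0.001, -0.0, -1.0]]
wrist_force: [-5.6, 1.5, 8.7]
gripper_width: 0.007
```

```bash
python3 -m jog '{"delta_pos":[[0,0,-2],[0,0,-1],[0,0,0]],"rot":[[0,0,0],[0,0,0],[0,0,0]],"grip":[0,0,0]}'
```

```text
time_s: 5.03
tcp_pos: [0.6666, 0.1094, 0.1884]
ee_rot: [[-0.965, 0.263, 0.002], [0.263, 0.965, -0.001], [-0.002, 0.0, -1.0]]
wrist_force: [-9.3, 0.2, 17.5]
gripper_width: 0.002
```

The plate is on its stop: tips at 0.163 m, and force rising to 17 N with no further motion. Next I lift and move over the grip.

```bash
python3 -m jog '{"delta_pos":[[0,0,10],[0,0,40],[0,0,40],[0,0,40],[0,0,40],[0,0,40],[-35,10,10],[-35,10,0],[-35,10,0],[-35,10,0]],"rot":[[0,0,0],[0,0,0],[0,0,0],[0,0,0],[0,0,0],[0,0,0],[0,0,0],[0,0,0],[0,0,0],[0,0,0]],"grip":[0,0,0,0,0,0,0,0,0,0]}'
python3 -m jog '{"delta_pos":[[-33,10,0],[0,0,0]],"rot":[[0,0,0],[0,0,0]],"grip":[0,0]}'
python3 - <<'E'
from h import *
import cv2
t=vision.capture("top")["frame"][125:285,190:340,::-1];s=vision.capture("side")["frame"][110:340,150:345,::-1]
a=cv2.resize(t,(375,400),interpolation=cv2.INTER_CUBIC);b=cv2.resize(s,(400,472),interpolation=cv2.INTER_CUBIC)
a=cv2.copyMakeBorder(a,0,72,0,0,cv2.BORDER_CONSTANT);cv2.imwrite("pics/p2.png",np.hstack([a,b]))
E
```

```text
time_s: 5.87
tcp_pos: [0.5259, 0.1498, 0.403]
ee_rot: [[-0.964, 0.265, 0.001], [0.265, 0.964, 0.001], [-0.001, 0.001, -1.0]]
wrist_force: [0.5, 0.6, 0.9]
gripper_width: 0.005
time_s: 6.03
tcp_pos: [0.4898, 0.16, 0.4049]
ee_rot: [[-0.965, 0.261, 0.002], [0.261, 0.965, 0.003], [-0.001, 0.003, -1.0]]
wrist_force: [-0.1, 0.0, -0.0]
gripper_width: 0.009
```

View pics/p2.png

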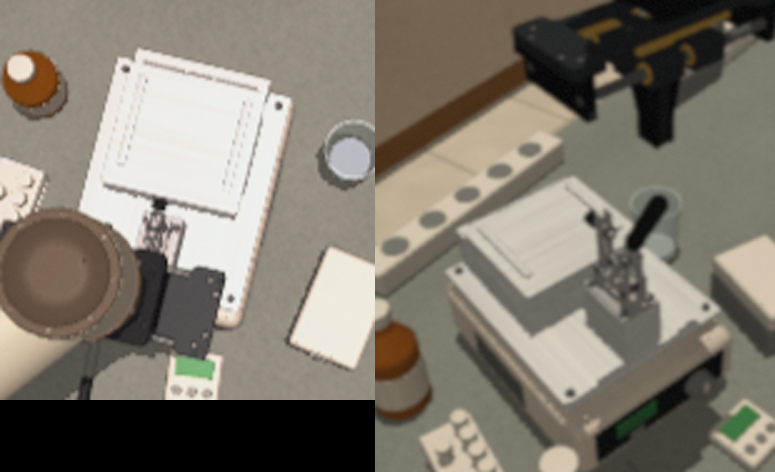

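The plate now lies flat, and the fingertip at (655,140) stands right above the grip end at (655,205). I'll press the handle down.

```bash
python3 -m jog '{"delta_pos":[[5,-1,-15],[0,0,-15],[0,0,-12],[0,0,-10],[0,0,-10],[0,0,-10],[0,0,-10],[0,0,-10]],"rot":[[0,0,0],[0,0,0],[0,0,0],[0,0,0],[0,0,0],[0,0,0],[0,0,0],[0,0,0]],"grip":[0,0,0,0,0,0,0,0]}'
```

```text
time_s: 6.8
tcp_pos: [0.5015, 0.1585, 0.3128]
ee_rot: [[-0.964, 0.264, 0.007], [0.264, 0.964, 0.001], [-0.006, 0.003, -1.0]]
wrist_force: [6.6, -2.1, 6.6]
gripper_width: 0.003
```

```bash
python3 -m jog '{"delta_pos":[[0,0,-8],[0,0,-8],[0,0,-8],[0,0,-8],[0,0,-6]],"rot":[[0,0,0],[0,0,0],[0,0,0],[0,0,0],[0,0,0]],"grip":[0,0,0,0,0]}'
```

```text
time_s: 7.22
tcp_pos: [0.5002, 0.1587, 0.2744]
ee_rot: [[-0.964, 0.265, 0.003], [0.265, 0.964, 0.001], [-0.003, 0.002, -1.0]]
wrist_force: [-1.8, 1.2, 10.2]
gripper_width: 0.005
```

```bash
python3 -m jog '{"delta_pos":[[0,0,-7],[0,0,-7],[0,0,-7],[0,0,-6],[0,0,-5],[0,0,-3]],"rot":[[0,0,0],[0,0,0],[0,0,0],[0,0,0],[0,0,0],[0,0,0]],"grip":[0,0,0,0,0,0]}'
```

```text
time_s: 7.72
tcp_pos: [0.4984, 0.1582, 0.237]
ee_rot: [[-0.964, 0.265, -0.002], [0.265, 0.964, -0.001], [0.002, -0.002, -1.0]]
wrist_force: [-1.0, -0.2, 1.2]
gripper_width: 0.002
```

```bash
python3 -m jog '{"delta_pos":[[0,0,-3],[0,0,-2],[0,0,0]],"rot":[[0,0,0],[0,0,0],[0,0,0]],"grip":[0,0,0]}'
```

```text
time_s: 7.97
tcp_pos: [0.498, 0.1584, 0.2344]
ee_rot: [[-0.964, 0.264, -0.002], [0.264, 0.964, -0.001], [0.001, -0.001, -1.0]]
wrist_force: [-7.0, -0.4, 8.3]
gripper_width: 0.001
```

The force dropped to 1 N and then rose against the locked stop at tip height 0.209. I'll back off and look.

```bash
python3 -m jog '{"delta_pos":[[0,0,10],[0,0,35],[0,0,40],[0,0,40],[-30,-25,0],[-30,-25,0],[-30,-25,0],[-20,-35,0],[-10,-40,0],[0,-40,0]],"rot":[[0,0,0],[0,0,0],[0,0,0],[0,0,0],[0,0,0],[0,0,0],[0,0,0],[0,0,0],[0,0,0],[0,0,0]],"grip":[0,0,0,0,0,0,0,0,0,0]}'
python3 -m jog '{"delta_pos":[[0,-40,0],[0,-40,0],[0,-40,0],[0,-40,0],[0,0,0],[0,0,0]],"rot":[[0,0,0],[0,0,0],[0,0,0],[0,0,0],[0,0,0],[0,0,0]],"grip":[0,0,0,0,0,0]}'
python3 - <<'E'
from h import *
import cv2
C=vision.capture("top");D=vision.capture("side")
t=C["frame"][125:285,190:340,::-1];s=D["frame"][170:340,180:330,::-1]
a=cv2.resize(t,(375,400),interpolation=cv2.INTER_CUBIC);b=cv2.resize(s,(416,472),interpolation=cv2.INTER_CUBIC)
a=cv2.copyMakeBorder(a,0,72,0,0,cv2.BORDER_CONSTANT);cv2.imwrite("pics/p3.png",np.hstack([a,b]))
for n,P in(("push",[-.133,0,.214]),("push-11",[-.144,0,.214]),("tipaxis",[-.154,0,.2055]),("unlocked260",[-.13,0,.26])):
    print(n,(proj(C,W(P))[0]-[190,125])*2.5,(proj(D,W(P))[0]-[180,170])*2.776+[375,0])
E
```

```text
time_s: 8.8
tcp_pos: [0.3766, -0.0328, 0.3599]
ee_rot: [[-0.965, 0.261, 0.004], [0.261, 0.965, 0.001], [-0.003, 0.002, -1.0]]
wrist_force: [1.7, -0.1, 0.1]
gripper_width: 0.005
time_s: 9.3
tcp_pos: [0.3783, -0.1936, 0.3584]
ee_rot: [[-0.963, 0.27, -0.0], [0.27, 0.963, 0.0], [0.0, -0.0, -1.0]]
wrist_force: [0.2, -0.5, 0.6]
gripper_width: 0.003
push [137.12469003 294.7319844 ] [669.22679103 218.49760442]
push-11 [134.4607409  305.21281726] [679.69130943 227.48625845]
tipaxis [132.88949793 314.96360036] [689.34292431 244.64234322]
unlocked260 [133.249318   289.91055118] [665.60436285 166.01673091]
```

View pics/p3.png

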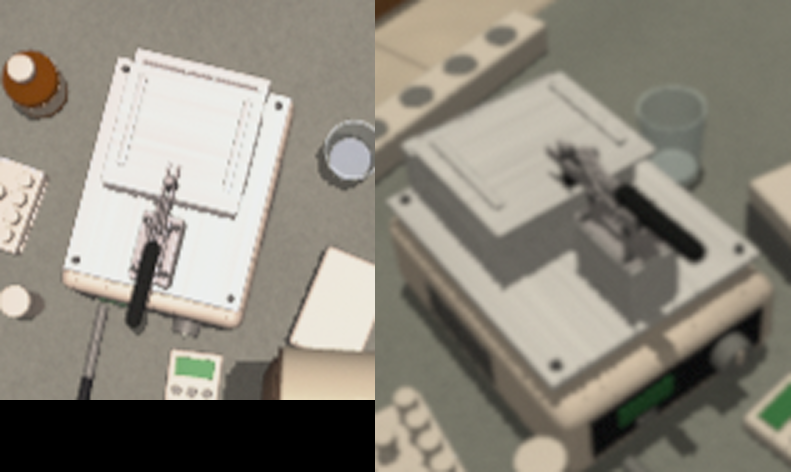

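The picture shows the clamp arm lying on the plate's front edge at (575,165). The grip is down with its end at (700,250), where the locked pose should put it and well below the unlocked position. The plate is flat, the bystanders in view look unmoved, and the robot is clear.

```bash
python3 -c "
from station import finish_job,r
print(r.sense()['wrist_force']);print(finish_job())"
```

```text
[ 0.39934715 -0.01319267  0.86786943]
the job is handed in; nothing more can be done
None
```

The plate is shut and the toggle clamp is locked. The job was handed in about 9.5 s into the 45 s limit, and I only pushed with the shut fingertips.

- **Plate:** it started at about 0.75 rad. I pushed it down until the tips stopped at 163 mm and the force rose to 17 N with no further motion. The next picture showed it flat.
- **Clamp:** pushing force peaked at about 10 N in the readings, dropped to about 1 N past the dead point, then rose again against the stop at a tip height of about 209 mm. In the last picture, after release, the handle stayed down with the clamp arm on the plate's front edge.
- **Bystanders:** those visible in the last picture look unmoved. I checked by eye only. The marker and the pipette-tip box were cut off at the picture's edge.
- **What disagreed:** before pressing, the clamp measured about 11 mm further forward than the description says, so I aimed between the two positions. The stop also came about 5 mm lower than the 214 mm given for the push point.

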